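Close the split gearcase on its dowels and hold it shut

ROBOT

A 6-joint arm with a two-finger parallel gripper is mounted at the origin on the work surface. World frame = base frame: x ahead of the robot, y to its left, z up, the work surface at z = 0. Lengths are in m, angles in rad, forces in N, time in s.
With the tool pointing down it reaches from about 0.25 to 0.775 m from the base axis. Payload 4 kg.
Tool frame: the origin (TCP) lies midway between the tips of the shut fingers; the grasp point (between the pads) lies 19 mm behind it; z points along the fingers, x is the direction in which the jaws open and shut, and the axes are right-handed (so a half turn about z gives the same grasp; the last joint's range is limited). The gripper opens to 94 mm and grips with 3 to 60 N. Pads are 16 mm wide; open, the fingers measure 119 mm over their backs; the gripper's body (75 mm by 177 mm) begins 78 mm behind the grasp point.
Start: joints at [1.097, 0.087, 1.371, -0, 1.684, -0.103], TCP at [0.199, 0.513, 0.206] pointing down, gripper open.
Joint ranges: [-3.1, 3.1], [-0.76, 2.03], [0.27, 2.55], [-1.08, 4.22], [0.17, 2.65], [-2.57, 2.57]. Speed limits (rad/s): [2.79, 2.79, 3.14, 3.14, 3.14, 3.14].

INTERFACE

Orientations are given as [roll, pitch, yaw] about the fixed x, y, z axes, in that order (R = Rz(yaw) Ry(pitch) Rx(roll)).
In Python, from bench import robot, eyes, close_job gives the robot as it stands.
- The arm moves only by the shell command python3 -m jog 'ROWS'. ROWS is JSON, a list of rows, each a list of 3 entries, a list of its own where there are three numbers: the turn, a rotation vector about the tool's x, y, z in degrees, then the shift along the tool's x, y, z in mm, then the closure, from -1 (fully open) to 1 (shut). In form: [[[wx, wy, wz], [x, y, z], claw], ...]. A call has 1 to 5 rows; each row is the pose to reach, as a shift and turn from the pose commanded when the call began, along the tool's axes at that moment; what a row does not reach only later rows make up. A row lasts 1/10 s, in which the tool goes at most 50 mm and 8.59 degrees, less where a joint would pass 70% of its speed; a pose out of reach is approached as far as the arm can. A call with a gripper value outside its range is refused whole. The fingers move at their own pace and stop on an object; the grip force is fixed at half the most. Time passes only in rows, so rows that repeat a pose let the fingers close. It gives the time, the measured TCP pose, the force and the opening at its end, in the units of the state.
- robot.get_obs(): the state, without advancing time (a new reading comes with each control period).
- eyes.snapshot(name): name is "scene" or "top" or "wrist"; returns (picture, depth): 384x512x3 uint8, red, green, blue; 384x512 float32, m along the optical axis (not along the pixel's ray), 0 where there is no reading.
- eyes.camera_params(name): a dict with "mtx" (3x3 intrinsics, pixels), "world_to_cam" (4x4, takes a point from world to camera coordinates). Camera axes: x right, y up, looking along -z (the intrinsics and any distortion apply to the point x, -y, -z); pixel columns grow to the right and rows downward; lengths in m; the calibration is good to about 2 mm. A picture is of the moment at which its call begins: read the wrist's pose just before it. camera_params takes no time and is no camera call; for the wrist camera it gives the pose at the moment of the call.
- close_job(): hands the job in, once; it reports no verdict.
The state is a dict: "time": time; "joint_positions": joint angles; "qvel": joint speeds; "joint_torque": joint torques, N m; "tool_pos": TCP position; "ee_rot": TCP orientation; "wrist_force": force on the tool from outside, world axes, zero at the start; "wrist_torque": the same for the moment, N m; "width": finger opening in m.
Only numpy, scipy, OpenCV 4.12 (cv2) and the standard library are available. Lean on these libraries where they do the work, as an engineer would, in place of code of your own. Each camera call takes 0.05 s, during which the arm holds its last target. There are 200 camera calls.

TASK

Swing the keeper bar of the plywood fixture shut until it snaps home in its ball catch, so that the lower gearcase half is kept in its nest. Then take the gearcase cover (the aluminium one with the rectangular block and two dowel holes) by its block, set it the right way round on the two dowels and press it down against the sprung bearing until the joint faces meet all round. Finish while still holding it pressed shut (do not let go), and leave the other things on the bench where they are.

Things in the scene. Friction and masses are not known exactly. Their poses are not given: they have to be found in the camera images.
- fixture: fixed assembly fixture: plywood plate 186 x 196 mm, 12 mm thick, with black plastic stops 24 mm high round a nest that is open at its right (-y) end. Origin on the bench under the nest's centre, x away from the robot, y to the left at yaw 0, z up
- keeper (a joint): angle (rad) of the steel keeper bar on its upright pivot: 0 is shut across the open end of the nest, it grows as the bar swings out, up to 1.5; it turns anticlockwise seen from above to open, clockwise to shut. It stays where it is left; about 0.1 rad before shut its nose meets a sprung ball, which takes about 5 N at the knob to pass and then holds the bar shut against its stop
- keeper_knob (a point): centre of the top of the black knob on the keeper bar: upright, round, 15 mm diameter over its upper 32 mm, 42 mm tall in all (top 70 mm above the bench, bar's top below it at 32 mm). It stands 86 mm from the pivot; with the bar shut it is 25 mm to the robot side of the nest's centre (fixture x = -0.025, y = -0.092)
- keeper_pivot (a point): on the keeper's upright pivot axis (fixture x = 0.058, y = -0.070), 28 mm above the bench, level with the middle of the bar
- case: lower half of the aluminium gearcase, standing loose in the nest with 1 to 2 mm play: 84 (x) x 120 (y) x 46 mm high, open at the top with brass gears inside, two steel dowels on its joint face. Origin at the centre of its underside (12 mm above the bench), z up
- case_joint (a point): centre of the case's joint face (its upper rim, 46 mm above the case's origin, 58 mm above the bench); axes as the case. A bearing 32 mm in diameter, 15 mm to +y of this centre, stands 5 mm above the face on a spring: 5 N to start moving it, 11 N to push it level with the face. It lifts the cover about 5 mm again as soon as the push (about 10 N besides the cover's weight) ends
- case_dowel_a (a point): foot of dowel A on the joint face, at case x = -0.030, y = 0.048: 8 mm diameter, 14 mm tall, the upper 6 mm tapering to 3 mm; axes as the case
- case_dowel_b (a point): foot of dowel B on the joint face, at case x = 0.030, y = -0.036; same size as A
- cover: the matching cover, aluminium, lying joint face down on the bench: flange 84 (x) x 120 (y) x 14 mm thick with two through holes 10 mm in diameter, and on top a rectangular block nearer its +y end; about 0.32 kg. Origin at the centre of the joint face (underside), z up. Fitted, its axes agree with the case's; turned half round, the holes do not meet the dowels
- cover_block (a point): centre of the top of the cover's block: 52 mm along the cover's x, 40 mm along y, 30 mm tall above the flange; at cover x = 0, y = 0.015, z = 0.044; axes as the cover
- cover_hole_a (a point): centre of hole A in the cover's underside, cover x = -0.030, y = 0.048; goes on dowel A
- cover_hole_b (a point): centre of hole B in the cover's underside, cover x = 0.030, y = -0.036; goes on dowel B
- end_cap: bystander: a smaller aluminium cover, 62 x 74 x 10 mm with a round boss 44 mm in diameter, top 26 mm above the bench, no dowel holes. The cover and this one may lie in each other's place. Origin under its centre
- screwdriver: bystander: screwdriver 210 mm long, lying; origin under its middle
- hammer: bystander: hammer 270 mm long, lying; origin under its middle
- pliers: bystander: pliers about 160 mm long, lying; origin under the middle
- gearwheel: bystander: brass gear wheel 48 mm in diameter with a short steel hub, lying flat; origin under its centre
- dish: bystander: round steel dish 84 mm in diameter, 24 mm high; origin under its centre
- mug: bystander: white mug 80 mm in diameter, 95 mm tall; origin under its centre
- offcut: bystander: wooden offcut 75 x 48 x 30 mm; origin under its centre
Not all that is in view belongs to the job. Leave any turquoise look-alike of the cover alone.

How it is judged:
On the way, in this order (a step that is already met when the one before it is completed fails the run):
1. the keeper bar is shut in its catch (value of joint keeper below 0.05 rad), for 0.2 s.
2. the cover is on both dowels and pressed shut (horizontal distance between cover_hole_a and case_dowel_a below 0.0025 m and horizontal distance between cover_hole_b and case_dowel_b below 0.0025 m and z of cover in the frame of case_joint below 0.0015 m), for 0.3 s.
At the end, for the whole second after the job is handed in: Keeper within 0.05 rad of shut, case in its nest within 5 mm, both holes within 2.5 mm of their dowels, joint faces within 1.5 mm and parallel within 0.03 rad, fingers still bearing on the cover (over 3 N), cover pressed on the case with over 8 N, at rest (all of step 2 and value of joint keeper below 0.05 rad and horizontal distance between case and fixture below 0.005 m and z of case in the frame of fixture below 0.015 m and angle between the z axis of cover and the z axis of case, either way round below 0.03 rad and contact force between the fingers and cover above 3 N and contact force between cover and case above 8 N and linear speed of cover below 0.02 m/s); the arm keeps its last pose, push and grip.
It fails at once if a bystander is pushed more than 30 mm from its place (distance of any of end_cap, screwdriver, hammer, pliers, gearwheel, dish, mug, offcut from where it was at the start of the episode above 0.03 m).
It also fails if it takes over 61 s, if anything falls off the work surface, if the arm or the gripper's body presses on something with over 40 N, if the wrist force passes 120 N, or if a joint passes its speed limit or range.

## Working session

There is one attempt and no reset: what is moved stays moved. The work goes in short steps, Python scripts to look and compute and a shell command to move; the robot and the scene stay as the last step left them, time stands still between calls to the robot, and variables do not carry over. Pictures are saved under pics/ and viewed, about 8 in all and at most 12, crops included, and the job is handed in when it is done.

```bash
ls; mkdir -p pics
cat > h.py <<'E'
import numpy as np, cv2, pickle
from bench import robot, eyes, close_job
from scipy.spatial.transform import Rotation as R
def snap(n,tag):
    P=eyes.camera_params(n); im,d=eyes.snapshot(n)
    pickle.dump((P,im,d),open(f'{tag}.pkl','wb')); cv2.imwrite(f'pics/{tag}.png',im[:,:,::-1]); return P,im,d
def load(tag): return pickle.load(open(f'{tag}.pkl','rb'))
def cloud(P,d):
    K=P['mtx'];v,u=np.mgrid[:d.shape[0],:d.shape[1]]
    c=np.stack([(u-K[0,2])/K[0,0]*d,-(v-K[1,2])/K[1,1]*d,-d,np.ones_like(d)],-1)
    return (c@np.linalg.inv(P['world_to_cam']).T)[...,:3]
def onplane(P,u,v,z):
    K=P['mtx'];T=np.linalg.inv(P['world_to_cam'])
    r=T[:3,:3]@np.array([(u-K[0,2])/K[0,0],-(v-K[1,2])/K[1,1],-1]);o=T[:3,3]
    return o+r*(z-o[2])/r[2]
def proj(P,p):
    c=P['world_to_cam']@np.append(p,1);K=P['mtx']
    return K[0,0]*c[0]/-c[2]+K[0,2],-K[1,1]*c[1]/-c[2]+K[1,2]
def crop(im,x0,x1,y0,y1,s,name): cv2.imwrite('pics/'+name,cv2.resize(im[y0:y1,x0:x1,::-1],None,fx=s,fy=s,interpolation=cv2.INTER_CUBIC))
E
python3 - <<'E'
from h import *
for n in('scene','top','wrist'):
    P,im,d=snap(n,n+'0'); print(n,{k:(np.array(v).round(3).tolist() if not isinstance(v,str) else v) for k,v in P.items()})
o=robot.get_obs();print(o)
E
```

```text
pics
scene {'mtx': [[369.145, 0.0, 248.192], [0.0, 369.145, 198.225], [0.0, 0.0, 1.0]], 'world_to_cam': [[-0.606, 0.795, -0.003, 0.31], [-0.499, -0.377, 0.78, 0.178], [0.619, 0.475, 0.626, -1.327], [0.0, 0.0, 0.0, 1.0]]}
top {'mtx': [[355.311, 0.0, 256.487], [0.0, 355.311, 194.201], [0.0, 0.0, 1.0]], 'world_to_cam': [[0.027, -0.999, 0.017, -0.032], [0.985, 0.029, 0.172, -0.514], [-0.172, 0.012, 0.985, -0.942], [0.0, 0.0, 0.0, 1.0]]}
wrist {'mtx': [[325.21, 0.0, 254.354], [0.0, 325.21, 185.132], [0.0, 0.0, 1.0]], 'world_to_cam': [[0.363, 0.932, -0.001, -0.549], [-0.895, 0.348, -0.279, 0.03], [-0.26, 0.102, 0.96, -0.392], [0.0, 0.0, 0.0, 1.0]]}
{'time': 0.15, 'joint_positions': array([ 1.09689942e+00,  8.77702626e-02,  1.37189074e+00, -9.34684299e-06,
        1.68363352e+00, -1.03093777e-01]), 'qvel': array([ 0.00020609, -0.00248783, -0.00393036, -0.00090055,  0.000636  ,
       -0.00175356]), 'joint_torque': array([ 1.48020350e-03, -3.40643477e+01, -3.02793682e+01,  7.18876999e-02,
        3.05218168e-02, -1.06133639e-04]), 'tool_pos': array([0.19910646, 0.51223255, 0.20458956]), 'ee_rot': array([-3.14142675e+00,  1.69378379e-03,  1.19999229e+00]), 'wrist_force': array([-0.0490332 , -0.79979031,  0.37838297]), 'wrist_torque': array([ 0.04682997, -0.03144132, -0.01455125]), 'width': 0.09419484760520087}
```

View pics/top0.png

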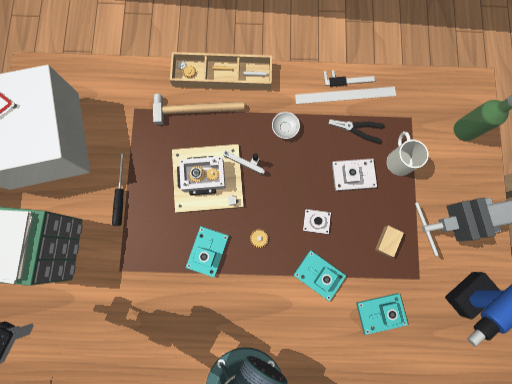

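View pics/scene0.png

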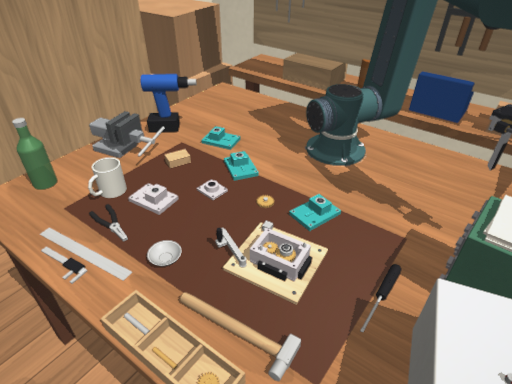

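Top view: the fixture is at about (207,178), with the keeper swung open and its knob at about (255,157). There are two aluminium candidates: the piece at (354,174), larger, with a rectangular block, and the piece at (317,221), smaller, with a round boss, so the end cap. Three turquoise look-alikes are at (208,251), (320,275) and (383,314). I'll confirm in one enlarged crop.

Run:
```python
from h import *
P,im,d=load('top0')
a=cv2.resize(im[135:220,160:275,::-1],None,fx=5,fy=5,interpolation=cv2.INTER_CUBIC)[:,:575]
b=cv2.resize(im[150:200,325:385,::-1],None,fx=5,fy=5,interpolation=cv2.INTER_CUBIC)
c=np.zeros((425+0,800,3),np.uint8)
a=cv2.resize(im[140:215,165:270,::-1],None,fx=4.5,fy=4.5,interpolation=cv2.INTER_CUBIC)
out=np.zeros((340,800,3),np.uint8);out[:a.shape[0],:a.shape[1]]=a
out[:250,480:780]=b
cv2.imwrite('pics/c1.png',out)
C=cloud(P,d)
for (u,v) in [(354,174),(340,185),(255,157),(207,178),(180,160),(317,221),(286,250)]:print(u,v,C[v,u].round(3))
# cover: points 5..20mm (flange) near
m=np.zeros(d.shape,bool);m[150:200,325:385]=1
for lo,hi in((.008,.020),(.035,.055)):
    q=C[m&(C[...,2]>lo)&(C[...,2]<hi)];r=cv2.minAreaRect(q[:,:2].astype(np.float32)*1000);print(lo,len(q),r)
m=np.zeros(d.shape,bool);m[140:215,165:270]=1
for lo,hi in((.006,.018),(.052,.064),(.063,.08)):
    q=C[m&(C[...,2]>lo)&(C[...,2]<hi)];r=cv2.minAreaRect(q[:,:2].astype(np.float32)*1000);print(lo,len(q),r,q.mean(0))
```

```text
354 174 [ 0.581 -0.291  0.044]
340 185 [ 0.555 -0.26   0.009]
255 157 [ 0.613 -0.01   0.073]
207 178 [0.558 0.123 0.036]
180 160 [0.602 0.197 0.059]
317 221 [ 0.446 -0.188  0.031]
286 250 [ 0.364 -0.106  0.001]
0.008 862 ((587.4838256835938, -300.0787353515625), (85.00201416015625, 121.05824279785156), 6.223440170288086)
0.035 271 ((585.4110107421875, -285.0330810546875), (51.88163375854492, 40.00566864013672), 6.398573398590088)
0.006 2481 ((575.8528442382812, 108.39045715332031), (214.98934936523438, 263.1328430175781), 3.4951367378234863) [0.55603603 0.11959698 0.01234631]
0.052 709 ((573.74267578125, 88.90453338623047), (84.78776550292969, 217.4268341064453), 6.594892501831055) [0.56829098 0.13681073 0.05842724]
0.063 105 ((589.9168701171875, 90.26217651367188), (40.064849853515625, 217.6941680908203), 23.046119689941406) [0.57596555 0.11735021 0.06663377]
```

View pics/c1.png

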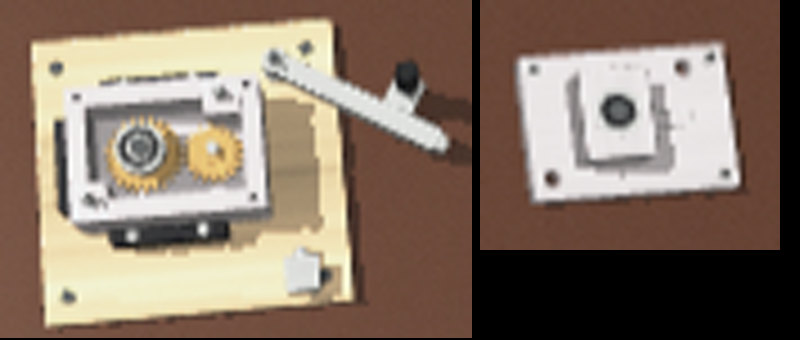

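The crop confirms it: the piece at (354,174) has a rectangular block and two holes, lower-left (A) and upper-right (B), so it is the cover. The case dowels are also lower-left (A) and upper-right (B), so the cover is already close to the right way round. Next I'll work out the fixture pose.

```bash
cat > m.py <<'E'
from h import *
P,im,d=load('top0');C=cloud(P,d)
print('cam',np.linalg.inv(P['world_to_cam'])[:3,3].round(3))
px=lambda x,y:(165+(x+.5)/4.5-.5,140+(y+.5)/4.5-.5)
cs=np.array([onplane(P,*px(*p),.012)[:2] for p in [(33,43),(330,20),(355,297),(47,326)]])
print('ply',cv2.minAreaRect((cs*1000).astype(np.float32)))
m=(abs(C[...,2]-.058)<.004).astype(np.uint8);m[:140]=0;m[215:]=0;m[:,:165]=0;m[:,228:]=0
n,l,s,c=cv2.connectedComponentsWithStats(m);k=1+np.argmax(s[1:,4])
q=C[l==k];r=cv2.minAreaRect(q[:,:2].astype(np.float32)*1000);print('case',s[k],r)
cc=np.array([onplane(P,*px(*p),.058)[:2] for p in [(66,85),(262,75),(270,205),(77,222)]]);print('case px',cv2.minAreaRect((cc*1000).astype(np.float32)))
print('dowelA tip',onplane(P,*px(97,198),.072),'B',onplane(P,*px(222,93),.072))
print('knob',onplane(P,*px(407,72),.070),'pivot',onplane(P,*px(275,60),.034))
E
python3 m.py
```

```text
cam [ 0.345 -0.005  1.017]
ply ((565.3366088867188, 125.39825439453125), (185.63394165039062, 194.68228149414062), 6.576667785644531)
case [179 157  46  33 608] ((568.2740478515625, 137.06056213378906), (84.63127136230469, 120.35641479492188), 6.781060218811035)
case px ((569.5278930664062, 135.2140350341797), (86.50232696533203, 120.84324645996094), 5.864898681640625)
dowelA tip [0.53311504 0.17370953 0.072     ] B [0.60052703 0.10187774 0.072     ]
knob [ 0.61789855 -0.01030943  0.07      ] pivot [0.63350856 0.07360577 0.034     ]
```

```bash
cat > go.py <<'E'
import sys
from h import *
def go(x,y,z,yaw):
    o=robot.get_obs();r=R.from_euler('xyz',o['ee_rot']);
    t=R.from_euler('xyz',[np.pi,0,np.radians(yaw)])
    print('t',round(o['time'],2),'pos',o['tool_pos'].round(4),'yaw',np.degrees(o['ee_rot'][2]).round(2),'F',o['wrist_force'].round(1),'w',round(o['width'],4))
    print('turn',np.degrees((r.inv()*t).as_rotvec()).round(2),'shift',(1000*r.inv().apply(np.array([x,y,z])-o['tool_pos'])).round(1))
if __name__=='__main__': go(*map(float,sys.argv[1:]))
E
python3 go.py .6445 -.015 .14 79.4
```

```text
t 0.15 pos [0.1991 0.5122 0.2046] yaw 68.75 F [-0.  -0.8  0.4] w 0.0942
turn [ -0.02   0.1  -10.65] shift [-329.9  606.2   65. ]
```

```bash
python3 -m jog '[[[0,0,0],[-24,44,0],0.79],[[0,0,0],[-48,88,0],0.79],[[0,0,0],[-72,132,0],0.79],[[0,0,0],[-96,176,0],0.79],[[0,0,0],[-120,220,0],0.79]]'
python3 -m jog '[[[0,0,-2],[-24,44,5],0.79],[[0,0,-4],[-48,88,10],0.79],[[0,0,-6],[-72,132,15],0.79],[[0,0,-8],[-96,176,20],0.79],[[0,0,-10.6],[-120,220,25],0.79]]'
python3 go.py .6445 -.015 .14 79.4
```

```text
time: 0.65
tool_pos: [0.3612, 0.3198, 0.2052]
ee_rot: [-3.142, -0.0, 1.2]
wrist_force: [-0.3, 0.7, 0.1]
width: 0.0573
time: 1.15
tool_pos: [0.5217, 0.1296, 0.1802]
ee_rot: [-3.141, -0.0, 1.387]
wrist_force: [0.2, 0.0, 0.9]
width: 0.0173
t 1.15 pos [0.5217 0.1296 0.1802] yaw 79.44 F [0.2 0.  0.9] w 0.0173
turn [-0.02 -0.01  0.04] shift [-119.6  147.2   40.1]
```

```bash
python3 -m jog '[[[0,0,0],[-30,37,10],0.79],[[0,0,0],[-60,74,20],0.79],[[0,0,0],[-90,111,30],0.79],[[0,0,0],[-119,147,40],0.79],[[0,0,0],[-119,147,40],0.79]]'
python3 -c "
from h import *
snap('wrist','w1')"
python3 go.py .6445 -.015 .045 79.4
```

```text
time: 1.65
tool_pos: [0.6443, -0.0177, 0.136]
ee_rot: [-3.137, 0.002, 1.379]
wrist_force: [-0.2, -0.0, -0.4]
width: 0.0098
t 1.7 pos [ 0.6433 -0.0152  0.1374] yaw 79.13 F [-0.3  1.   0.3] w 0.01
turn [-0.29  0.02 -0.27] shift [ 0.4  1.6 92.4]
```

View pics/w1.png

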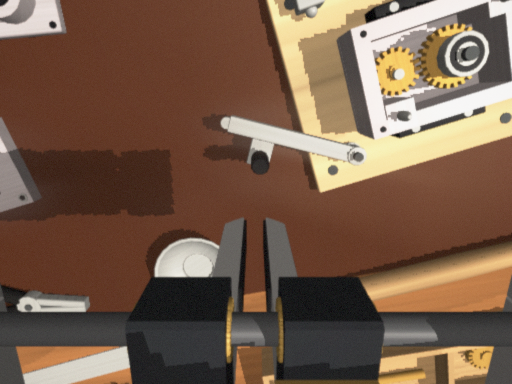

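The wrist view shows the knob at (261,160), nearly in line with the finger gap at column 252. The dish at (190,265) is clear of the fingers. I'll go down and sweep.

```bash
python3 - <<'E'
from h import *
P,im,d=load('w1');print('knob',onplane(P,261,157,.07),'pivot',onplane(P,357,155,.034)); C=cloud(P,d);print(C[262,190])
E
python3 -m jog '[[[0,0,0],[0,0,40],0.79],[[0,0,0],[0,0,80],0.79],[[0,0,0],[0,0,92],0.79],[[0,0,0],[0,0,92],0.79]]'
python3 - <<'E'
from h import *
# waypoints: tool centre following the arc; s = standoff between tool centre and knob centre
o=robot.get_obs();r=R.from_euler('xyz',o['ee_rot']);p=np.array([.6336,.0741])
print(o['tool_pos'],np.degrees(o['ee_rot']))
for a in [-100.6]+list(range(-105,-160,-5))+[-158.5,-162]:
    u=np.array([np.cos(np.radians(a)),np.sin(np.radians(a))]);t=np.array([u[1],-u[0]])
    k=p+.086*u-t*.014
    print(a,k.round(4),'turn',round(-(a+180-np.degrees(o['ee_rot'][2])),1),(1000*r.inv().apply(np.append(k,.045)-o['tool_pos'])).round(1))
E
```

```text
knob [ 0.61390968 -0.00678529  0.07      ] pivot [0.6351925  0.07559385 0.034     ]
[ 0.72382389 -0.10335542  0.0048024 ]
time: 2.1
tool_pos: [0.6411, -0.0115, 0.0464]
ee_rot: [-3.136, 0.0, 1.386]
wrist_force: [-1.1, -0.0, 0.4]
width: 0.01
[ 0.64107489 -0.011476    0.04637437] [-1.79684575e+02  5.44775977e-03  7.94219279e+01]
-100.6 [ 0.6315 -0.013 ] turn 0.0 [-3.3 -9.1  1.4]
-105 [ 0.6249 -0.0126] turn 4.4 [ -4.1 -15.7   1.5]
-110 [ 0.6173 -0.0115] turn 9.4 [ -4.4 -23.3   1.5]
-115 [ 0.6099 -0.0098] turn 14.4 [ -4.  -30.9   1.5]
-120 [ 0.6027 -0.0074] turn 19.4 [ -3.  -38.4   1.6]
-125 [ 0.5957 -0.0044] turn 24.4 [ -1.3 -45.9   1.6]
-130 [ 0.589  -0.0008] turn 29.4 [  1.  -53.1   1.7]
-135 [0.5827 0.0034] turn 34.4 [  3.9 -60.1   1.7]
-140 [0.5767 0.0081] turn 39.4 [  7.4 -66.8   1.7]
-145 [0.5712 0.0133] turn 44.4 [ 11.5 -73.2   1.8]
-150 [0.5661 0.019 ] turn 49.4 [ 16.2 -79.3   1.8]
-155 [0.5616 0.0251] turn 54.4 [ 21.3 -84.8   1.8]
-158.5 [0.5587 0.0296] turn 57.9 [ 25.2 -88.5   1.9]
-162 [0.5561 0.0342] turn 61.4 [ 29.3 -91.9   1.9]
```

```bash
python3 -m jog '[[[0,0,0],[-3,-9,0],0.79],[[0,0,4.4],[-4,-16,0],0.79],[[0,0,9.4],[-4.4,-23,0],0.79],[[0,0,14.4],[-4,-31,0],0.79],[[0,0,19.4],[-3,-38.4,0],0.79]]'
cat > arc.py <<'E'
import sys
from h import *
o=robot.get_obs();r=R.from_euler('xyz',o['ee_rot']);p=np.array([.6340,.0745])
print(o['time'],o['tool_pos'],np.degrees(o['ee_rot']),o['wrist_force'])
for a in map(float,sys.argv[1:]):
    u=np.array([np.cos(np.radians(a)),np.sin(np.radians(a))]);t=np.array([u[1],-u[0]])
    k=p+.086*u-t*.014
    print(a,k.round(4),'turn',round(-(a+180-np.degrees(o['ee_rot'][2])),1),(1000*r.inv().apply(np.append(k,.045)-o['tool_pos'])).round(1))
E
python3 arc.py -120 -125 -130 -135 -140 -145 -150
python3 -c "
from h import *
P,im,d=snap('wrist','w2')"
```

```text
time: 2.6
tool_pos: [0.6065, -0.0087, 0.0525]
ee_rot: [3.136, -0.003, 1.043]
wrist_force: [1.2, -0.3, 0.8]
width: 0.01
2.6 [ 0.60645427 -0.00870823  0.0525396 ] [ 1.79653647e+02 -1.47144449e-01  5.97567833e+01] [ 1.20333226 -0.3125737   0.79982198]
-120.0 [ 0.6031 -0.007 ] turn -0.2 [-0.2 -3.8  7.5]
-125.0 [ 0.5961 -0.004 ] turn 4.8 [ -1.1 -11.3   7.5]
-130.0 [ 5.894e-01 -4.000e-04] turn 9.8 [ -1.4 -18.9   7.4]
-135.0 [0.5831 0.0038] turn 14.8 [ -1.  -26.5   7.4]
-140.0 [0.5771 0.0085] turn 19.8 [  0.1 -34.1   7.3]
-145.0 [0.5716 0.0137] turn 24.8 [  1.8 -41.5   7.3]
-150.0 [0.5665 0.0194] turn 29.8 [  4.1 -48.7   7.3]
```

View pics/w2.png

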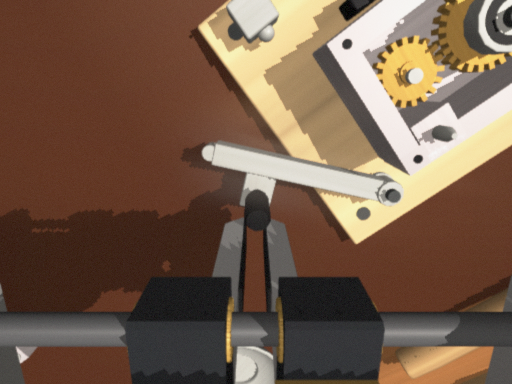

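The knob at (257,205) sits in the finger gap and the bar is turning with it. I'll carry on.

```bash
python3 -m jog '[[[0,0,5],[-1,-11,1],0.79],[[0,0,10],[-1.4,-19,2],0.79],[[0,0,15],[-1,-26.5,3],0.79],[[0,0,20],[0,-34,4],0.79],[[0,0,25],[2,-41.5,4],0.79]]'
python3 arc.py -145 -150 -155 -158.5 -162 -165
```

```text
time: 3.15
tool_pos: [0.5717, 0.0138, 0.048]
ee_rot: [3.138, -0.005, 0.608]
wrist_force: [0.8, -0.6, 0.8]
width: 0.0098
3.15 [0.5717349  0.01384058 0.04800467] [179.76863937  -0.26541913  34.84325681] [ 0.7780302  -0.57924169  0.78893146]
-145.0 [0.5716 0.0137] turn -0.2 [-0.2  0.   3. ]
-150.0 [0.5665 0.0194] turn 4.8 [-1.1 -7.5  3. ]
-155.0 [0.562  0.0255] turn 9.8 [ -1.4 -15.1   2.9]
-158.5 [0.5591 0.03  ] turn 13.3 [ -1.2 -20.4   2.9]
-162.0 [0.5565 0.0346] turn 16.8 [ -0.6 -25.7   2.9]
-165.0 [0.5546 0.0387] turn 19.8 [  0.1 -30.2   2.9]
```

```bash
python3 -m jog '[[[0,0,5],[-1,-7.5,2],0.79],[[0,0,10],[-1.4,-15,2],0.79],[[0,0,13.3],[-1.2,-20.4,2],0.79],[[0,0,13.3],[-1,-23,2],0.79],[[0,0,13.3],[-1,-23,2],0.79]]'
python3 arc.py -158.5 -160 -162
```

```text
time: 3.65
tool_pos: [0.5592, 0.0305, 0.046]
ee_rot: [3.135, -0.007, 0.38]
wrist_force: [3.5, -4.4, 0.7]
width: 0.01
3.65 [0.55915976 0.03045397 0.04603739] [179.61042247  -0.38331793  21.77685846] [ 3.54568037 -4.39148003  0.70066321]
-158.5 [0.5591 0.03  ] turn 0.3 [-0.2  0.4  1. ]
-160.0 [0.558  0.0319] turn 1.8 [-0.6 -1.8  1. ]
-162.0 [0.5565 0.0346] turn 3.8 [-0.9 -4.8  1. ]
```

```bash
python3 -m jog '[[[0,0,0],[0,-2,0],0.79],[[0,0,0],[0,-4,0],0.79],[[0,0,0],[0,-6,0],0.79]]'; python3 -m jog '[[[0,0,0],[0,-2,0],0.79],[[0,0,0],[0,-4,0],0.79],[[0,0,0],[0,-4,0],0.79]]'
```

```text
time: 3.95
tool_pos: [0.559, 0.031, 0.0463]
ee_rot: [3.124, -0.007, 0.379]
wrist_force: [8.2, -17.9, -3.9]
width: 0.0099
time: 4.25
tool_pos: [0.5595, 0.0326, 0.0467]
ee_rot: [3.12, -0.01, 0.378]
wrist_force: [11.9, -20.1, -4.0]
width: 0.0098
```

```bash
python3 -c "
from h import *
P,im,d=snap('wrist','w3')
p0=onplane(P,257,200,.07);print(p0)"
python3 arc.py -158
```

```text
[0.55068905 0.05958209 0.07      ]
4.3 [0.55954687 0.03262367 0.04672773] [178.75722639  -0.57692018  21.65456964] [ 11.81746381 -19.6397485   -4.85969611]
-158.0 [0.5595 0.0293] turn -0.3 [-1.3  3.   1.8]
```

View pics/w3.png

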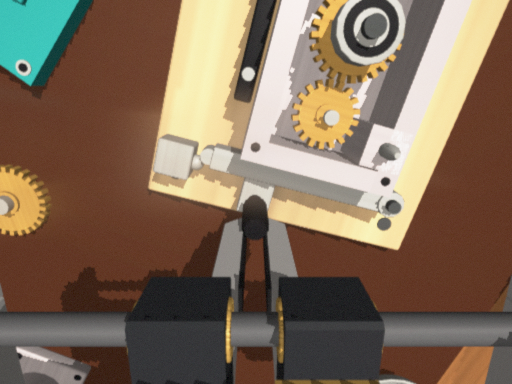

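Run:
```python
from h import *
P,im,d=load('w3');C=cloud(P,d)
pl=[onplane(P,u,v,.012)[:2] for u,v in((150,188),(400,249))];e=pl[1]-pl[0];print('ply edge deg',np.degrees(np.arctan2(e[1],e[0])))
m=(abs(C[...,2]-.032)<.003).astype(np.uint8);m[:140]=0;m[240:]=0;m[:,:195]=0;m[:,415:]=0
n,l,s,c=cv2.connectedComponentsWithStats(m);k=1+np.argmax(s[1:,4]);q=C[l==k];print(s[k],cv2.minAreaRect((q[:,:2]*1000).astype(np.float32)))
r=(abs(C[...,2]-.058)<.003).astype(np.uint8);r[:,:240]=0;r[220:]=0
q=C[r>0];print('rim',len(q),cv2.minAreaRect((q[:,:2]*1000).astype(np.float32)))
# fixture-frame knob if shut and rim edge closest to bar
print('knob base',C[190,256],'bar',C[182,310],C[170,230])
```

```text
ply edge deg 6.654116344279506
[ 200  147  205   70 3516] ((578.900146484375, 68.19837951660156), (130.9775390625, 16.958547592163086), 7.1258392333984375)
rim 13035 ((573.9788208007812, 111.770263671875), (84.74736022949219, 130.8980255126953), 6.598958969116211)
knob base [0.5540974  0.05159123 0.02750962] bar [0.58274588 0.06993982 0.03176185] [0.53396645 0.05897211 0.03160343]
```

The bar lies along the case end at 7.1°, against the fixture's 6.6°, so it is within about 0.01 rad of shut, and the 20 N is from its stop. I'll back off, rise, and check that it stays shut while measuring the dowels.

```bash
python3 -m jog '[[[0,0,0],[0,10,0],0.79],[[0,0,0],[0,25,0],0.79],[[0,0,0],[0,30,-40],0.0],[[0,0,0],[0,30,-90],-1],[[0,0,0],[0,30,-130],-1]]'
python3 -m jog '[[[0,0,5],[-20,10,-20],-1],[[0,0,10],[-30,20,-30],-1],[[0,0,15],[-30,30,-30],-1],[[0,0,15],[-30,30,-30],-1],[[0,0,15],[-30,30,-30],-1]]'
python3 - <<'E'
from h import *
P,im,d=snap('wrist','w4');C=cloud(P,d)
print(robot.get_obs()['tool_pos'],robot.get_obs()['time'])
print([proj(P,p) for p in ([.568,.137,.058],[.5537,.0427,.07],[.5866,-.300,.014])])
E
```

```text
time: 4.8
tool_pos: [0.5636, 0.0134, 0.1759]
ee_rot: [-3.142, -0.002, 0.379]
wrist_force: [0.7, -1.3, -0.7]
width: 0.0306
time: 5.3
tool_pos: [0.5463, -0.0252, 0.2028]
ee_rot: [-3.141, 0.0, 0.118]
wrist_force: [-0.0, 0.3, -0.6]
width: 0.0709
[ 0.54630513 -0.02491305  0.20244025] 5.35
[(np.float64(298.8450638938663), np.float64(0.7205113535018768)), (np.float64(269.7337767832602), np.float64(107.23190888270109)), (np.float64(259.0379272170902), np.float64(359.2654184304662))]
```

View pics/w4.png

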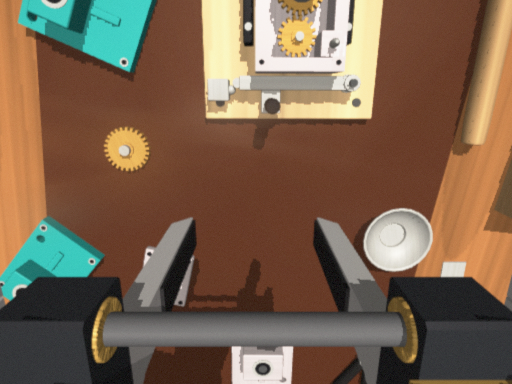

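The bar is seated in the catch at (218,90), parallel to the plywood edge. The knob is at (270,105), against (270,107) predicted for shut, so the keeper is shut. Now a closer wrist view of the dowels, then of the cover.

```bash
python3 -m jog '[[[0,0,0],[0,-40,0],-1],[[0,0,0],[10,-75,0],-1],[[0,0,0],[10,-75,0],-1],[[0,0,0],[10,-75,0],-1],[[0,0,0],[10,-75,0],-1]]'
python3 - <<'E'
from h import *
P,im,d=snap('wrist','w5')
q=[proj(P,p) for p in ([.533,.184-.0,.072],[.600,.102,.072])];print(robot.get_obs()['tool_pos'],q)
a=[im[int(v)-35:int(v)+35,int(u)-45:int(u)+45] for u,v in q];print([(int(u)-45,int(v)-35) for u,v in q])
cv2.imwrite('pics/c5.png',np.hstack([cv2.resize(x,None,fx=4.4,fy=4.4,interpolation=cv2.INTER_CUBIC) for x in a])[:,:,::-1])
E
```

```text
time: 5.85
tool_pos: [0.5477, 0.0499, 0.2023]
ee_rot: [3.141, 0.001, 0.117]
wrist_force: [0.9, -0.2, -0.3]
width: 0.0938
[0.54778696 0.04959663 0.20242922] [(np.float64(254.46502683589037), np.float64(26.25977550423704)), (np.float64(314.79784765478934), np.float64(129.79250998836284))]
[(209, -9), (269, 94)]Traceback (most recent call last):
  File "<stdin>", line 5, in <module>
cv2.error: OpenCV(4.12.0) /io/opencv/modules/imgproc/src/resize.cpp:4208: error: (-215:Assertion failed) !ssize.empty() in function 'resize'
```

Run:
```python
from h import *
P,im,d=load('w5');crop(im,210,370,0,150,4,'c5.png')
```

```text
(no output)
```

View pics/c5.png

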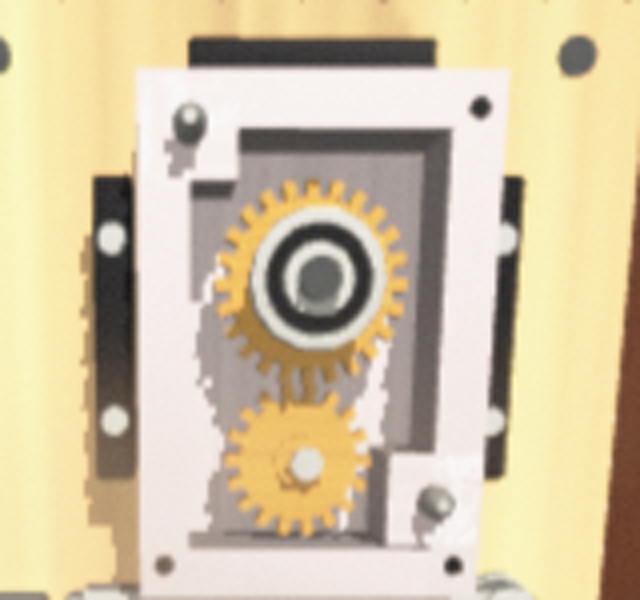

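```bash
python3 - <<'E'
from h import *
P,im,d=load('w5');C=cloud(P,d)
px=lambda x,y:(210+(x+.5)/4-.5,(y+.5)/4-.5)
A=onplane(P,*px(190,111),.072);A2=onplane(P,*px(190,133),.058);B=onplane(P,*px(439,496),.072);B2=onplane(P,*px(433,511),.058)
for n,v in zip(('A','Afoot','B','Bfoot'),(A,A2,B,B2)):print(n,v)
for a,b in((A,B),(A2,B2)):
    e=b-a;yaw=np.arctan2(e[1],e[0])-np.arctan2(-.084,.06);c,s=np.cos(yaw),np.sin(yaw);mid=(a+b)/2
    print('len',np.hypot(*e[:2]),'(.1032) yaw',np.degrees(yaw),'centre',mid[:2]-[-s*.006,c*.006])
cn=[onplane(P,*px(*p),.058)[:2]*1000 for p in((137,70),(510,70),(478,595),(140,595))];print('corners',np.round(cn,1))
m=(abs(C[...,2]-.058)<.003);m[:,:200]=0;m[:,350:]=0;q=C[m];print(cv2.minAreaRect((q[:,:2]*1000).astype(np.float32)))
E
python3 go.py .567 -.36 .17 6.3
```

```text
A [0.5353997  0.18339064 0.072     ]
Afoot [0.53578336 0.18124745 0.058     ]
B [0.60331122 0.10817816 0.072     ]
Bfoot [0.60537795 0.10341356 0.058     ]
len 0.10133554286560235 (.1032) yaw 6.542114141464209 centre [0.57003906 0.13982347]
len 0.10441035156829104 (.1032) yaw 6.263577711018973 centre [0.57123527 0.13636632]
corners [[522.4 192.8]
 [605.9 202.6]
 [620.1  84.1]
 [535.9  74.3]]
((572.9605712890625, 122.65182495117188), (84.27890014648438, 150.2470245361328), 6.781055450439453)
t 5.9 pos [0.5478 0.0496 0.2024] yaw 6.64 F [0.8 0.1 0.3] w 0.0938
turn [0.01 0.04 0.34] shift [-28.2 409.1  32.5]
```

```bash
python3 -m jog '[[[0,0,0],[-4,48,0],-1],[[0,0,0],[-7,96,0],-1],[[0,0,0],[-10,144,0],-1],[[0,0,0],[-14,192,0],-1],[[0,0,0],[-18,240,0],-1]]'
python3 -m jog '[[[0,0,0],[-3,48,0],-1],[[0,0,0],[-7,96,0],-1],[[0,0,0],[-10,144,10],-1],[[0,0,0],[-10,169,32],-1],[[0,0,0],[-10,169,32],-1]]'
python3 -m jog '[[[0,0,0],[0,0,0],-1],[[0,0,0],[0,0,0],-1]]'
python3 - <<'E'
from h import *
P,im,d=snap('wrist','w6');print(robot.get_obs()['tool_pos'],robot.get_obs()['ee_rot'])
C=cloud(P,d);u,v=map(int,proj(P,[.587,-.30,.014]));print(u,v)
for lo,hi in((.009,.019),(.038,.050)):
    m=((C[...,2]>lo)&(C[...,2]<hi)&(np.hypot(C[...,0]-.587,C[...,1]+.3)<.08)).astype(np.uint8)
    n,l,s,c=cv2.connectedComponentsWithStats(m);k=1+np.argmax(s[1:,4]);q=C[l==k];print(s[k],cv2.minAreaRect((q[:,:2]*1000).astype(np.float32)))
v0=max(0,v-75);crop(im,u-80,u+80,v0,v0+150,4,'c6.png');print(u-80,v0)
E
```

```text
time: 6.4
tool_pos: [0.5572, -0.1931, 0.2027]
ee_rot: [3.142, -0.0, 0.115]
wrist_force: [0.4, -0.5, 0.5]
width: 0.0941
time: 6.9
tool_pos: [0.5644, -0.3631, 0.1654]
ee_rot: [-3.137, 0.006, 0.11]
wrist_force: [-0.1, 0.4, -0.9]
width: 0.094
time: 7.1
tool_pos: [0.5678, -0.3586, 0.1719]
ee_rot: [3.141, -0.001, 0.117]
wrist_force: [-0.2, -0.0, -0.8]
width: 0.0939
[ 0.56806725 -0.35831856  0.17243043] [ 3.14040734e+00 -1.94881047e-03  1.17444193e-01]
278 116
[ 241   53   87  122 7311] ((590.6659545898438, -299.5638732910156), (84.01390838623047, 120.3697280883789), 5.999118328094482)
[ 257   79   58   46 2518] ((588.799072265625, -284.63958740234375), (52.1840705871582, 39.853736877441406), 5.450185775756836)
198 41
```

View pics/c6.png

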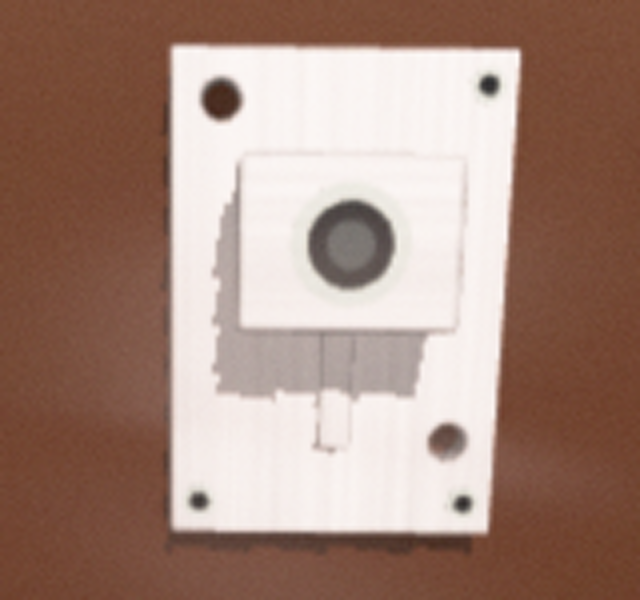

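Cover from the wrist camera: centre (0.591,-0.300), yaw 6.0°, flange 84×120, block 52×40 at (0.589,-0.285). All of this fits the given sizes. Hole A is top-left and B bottom-right in the crop. Now to grasp it.

```bash
python3 go.py .589 -.2845 .06 6.0
```

```text
t 7.15 pos [ 0.5681 -0.3583  0.1724] yaw 6.73 F [0.  0.7 0.6] w 0.0939
turn [ 0.07 -0.11  0.73] shift [ 29.2 -71.  112.4]
```

```bash
python3 -m jog '[[[0,0,0.7],[15,-35,20],-1],[[0,0,0.7],[29,-71,50],-1],[[0,0,0.7],[29,-71,80],-1],[[0,0,0.7],[29,-71,112],-1],[[0,0,0.7],[29,-71,112],-1]]';python3 -m jog '[[[0,0,0],[0,0,0],-1],[[0,0,0],[0,0,0],-1],[[0,0,0],[0,0,0],-1]]'; python3 go.py .589 -.2845 .018 6.0
```

```text
time: 7.65
tool_pos: [0.5857, -0.2817, 0.0544]
ee_rot: [-3.136, 0.007, 0.107]
wrist_force: [-0.3, -0.6, -0.4]
width: 0.0938
time: 7.95
tool_pos: [0.5896, -0.2862, 0.0618]
ee_rot: [3.139, -0.004, 0.104]
wrist_force: [-0.5, -0.2, -0.3]
width: 0.0939
t 7.95 pos [ 0.5896 -0.2862  0.0618] yaw 5.95 F [-0.5 -0.2 -0.3] w 0.0939
turn [ 0.17 -0.24 -0.05] shift [-0.6 -1.9 43.8]
```

```bash
python3 -m jog '[[[0,0,0],[0,-1,15],-1],[[0,0,0],[0,-1,30],-1],[[0,0,0],[0,-1,40],-1],[[0,0,0],[0,-1,42],-1],[[0,0,0],[0,-1,42],-1]]';python3 -m jog '[[[0,0,0],[0,0,0],-1],[[0,0,0],[0,0,0],-1],[[0,0,0],[0,0,0],-1]]'; python3 go.py .589 -.2845 .018 6.0
```

```text
time: 8.45
tool_pos: [0.5873, -0.2839, 0.0151]
ee_rot: [-3.14, 0.002, 0.104]
wrist_force: [0.5, 0.6, -0.5]
width: 0.0941
time: 8.75
tool_pos: [0.5885, -0.2845, 0.0174]
ee_rot: [3.141, -0.001, 0.104]
wrist_force: [0.6, 0.0, -0.6]
width: 0.0942
t 8.75 pos [ 0.5885 -0.2845  0.0174] yaw 5.96 F [ 0.6  0.  -0.6] w 0.0942
turn [ 0.04 -0.07 -0.04] shift [ 0.5  0.  -0.6]
```

```bash
for i in 1 2; do python3 -m jog '[[[0,0,0],[0,0,0],1],[[0,0,0],[0,0,0],1],[[0,0,0],[0,0,0],1],[[0,0,0],[0,0,0],1],[[0,0,0],[0,0,0],1]]'; done
```

```text
time: 9.25
tool_pos: [0.588, -0.2843, 0.0166]
ee_rot: [-3.142, -0.0, 0.104]
wrist_force: [-0.3, -0.8, 0.7]
width: 0.0575
time: 9.75
tool_pos: [0.5879, -0.2843, 0.0166]
ee_rot: [-3.141, 0.0, 0.104]
wrist_force: [-0.2, 0.2, 0.0]
width: 0.052
```

```bash
python3 -m jog '[[[0,0,0],[0,0,-15],1],[[0,0,0],[0,0,-45],1],[[0,0,0],[0,0,-80],1],[[0,0,0],[0,0,-115],1],[[0,0,0],[0,0,-125],1]]'
python3 -m jog '[[[0,0,0],[0,0,0],1],[[0,0,0],[0,0,0],1],[[0,0,0],[0,0,0],1]]'; python3 go.py .5688 .153 .137 6.6
```

```text
time: 10.25
tool_pos: [0.5902, -0.2854, 0.1478]
ee_rot: [3.136, -0.008, 0.104]
wrist_force: [0.4, -0.8, -2.6]
width: 0.0522
time: 10.55
tool_pos: [0.5867, -0.2835, 0.1383]
ee_rot: [-3.138, 0.004, 0.104]
wrist_force: [-0.4, -0.8, -2.4]
width: 0.0519
t 10.55 pos [ 0.5867 -0.2835  0.1383] yaw 5.95 F [-0.4 -0.8 -2.4] w 0.0519
turn [-0.2   0.26 -0.65] shift [  27.5 -436.     2.7]
```

```bash
python3 -m jog '[[[0,0,0],[1,-20,0],1],[[0,0,0],[3,-55,0],1],[[0,0,0],[6,-95,0],1],[[0,0,0],[9,-135,0],1],[[0,0,0],[11,-175,0],1]]'
python3 -m jog '[[[0,0,0],[2,-40,0],1],[[0,0,0],[5,-80,0],1],[[0,0,-0.3],[8,-120,0],1],[[0,0,-0.6],[11,-155,0],1],[[0,0,-0.6],[13,-180,0],1]]'
python3 -m jog '[[[0,0,0],[0,-15,0],1],[[0,0,0],[1,-20,0],1],[[0,0,0],[1,-20,0],1],[[0,0,0],[1,-20,0],1],[[0,0,0],[1,-20,0],1]]'
python3 go.py .5688 .153 .137 6.6
```

```text
time: 11.05
tool_pos: [0.5796, -0.1062, 0.1401]
ee_rot: [-3.14, 0.002, 0.104]
wrist_force: [0.4, -0.3, -2.7]
width: 0.0515
time: 11.55
tool_pos: [0.5733, 0.0749, 0.1403]
ee_rot: [-3.14, 0.003, 0.117]
wrist_force: [0.5, -0.4, -4.2]
width: 0.0519
time: 12.05
tool_pos: [0.5739, 0.09, 0.1416]
ee_rot: [3.141, 0.0, 0.113]
wrist_force: [0.3, 0.0, -2.8]
width: 0.052
t 12.05 pos [0.5739 0.09   0.1416] yaw 6.45 F [ 0.3  0.  -2.8] w 0.052
turn [ 0.02  0.01 -0.15] shift [  2.  -63.2   4.6]
```

Run:
```python
from h import *
P,im,d=snap('wrist','w7');o=robot.get_obs();print(o['tool_pos'],o['ee_rot'])
h=o['tool_pos']-[0,0,.0166-.014]
print('pred holeA',proj(P,h+[-.030-.0038,.033-.0034,0]),'dowelA',proj(P,[.5358,.1827,.072]))
crop(im,170,330,80,230,4,'c7.png')
```

```text
[0.57390866 0.09004284 0.14163845] [3.14136560e+00 7.41222900e-05 1.12623461e-01]
pred holeA (np.float64(200.6857462550491), np.float64(176.7097076564499)) dowelA (np.float64(215.11632499939535), np.float64(68.58246329508022))
```

View pics/c7.png

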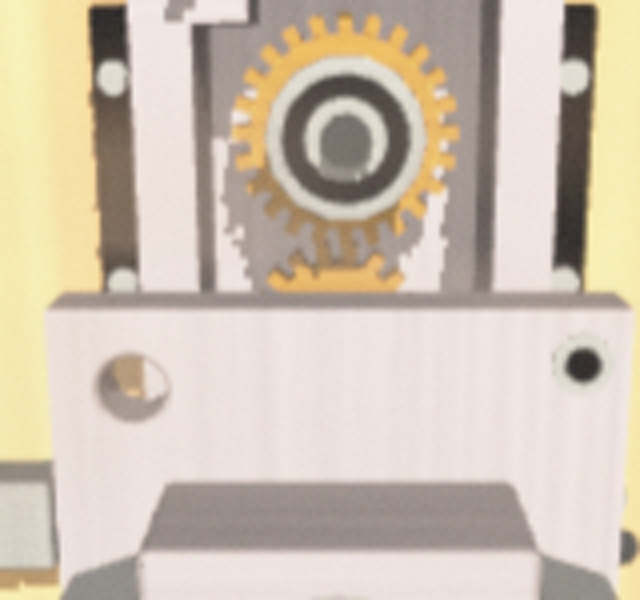

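```bash
python3 -m jog '[[[0,0,-0.1],[0.7,-30,0],1],[[0,0,-0.1],[1.4,-50,0],1],[[0,0,-0.1],[1.4,-63.2,10],1],[[0,0,-0.1],[1.4,-63.2,30],1],[[0,0,-0.1],[1.4,-63.2,38],1]]'
python3 -m jog '[[[0,0,0],[0,0,0],1],[[0,0,0],[0,0,0],1],[[0,0,0],[0,0,0],1],[[0,0,0],[0,0,0],1]]'; python3 go.py .5682 .153 .0866 6.6
```

```text
time: 12.6
tool_pos: [0.5665, 0.1537, 0.1008]
ee_rot: [3.141, 0.004, 0.116]
wrist_force: [-1.1, -0.2, -3.3]
width: 0.0519
time: 13.0
tool_pos: [0.5687, 0.154, 0.1048]
ee_rot: [-3.141, -0.002, 0.116]
wrist_force: [0.9, -0.5, -3.1]
width: 0.052
t 13.0 pos [0.5687 0.154  0.1048] yaw 6.62 F [ 0.9 -0.5 -3.1] w 0.052
turn [-0.01 -0.12  0.02] shift [-0.6  0.9 18.2]
```

```bash
python3 -m jog '[[[0,0,0],[-0.6,0.9,5],1],[[0,0,0],[-0.6,0.9,10],1],[[0,0,0],[-0.6,0.9,14],1],[[0,0,0],[-0.6,0.9,16],1],[[0,0,0],[-0.6,0.9,16],1]]'
python3 -m jog '[[[0,0,0],[0,0,0],1],[[0,0,0],[0,0,0],1]]'; python3 go.py .5682 .153 .0796 6.6
```

```text
time: 13.5
tool_pos: [0.567, 0.1532, 0.0869]
ee_rot: [3.142, 0.001, 0.116]
wrist_force: [-0.1, -0.1, -3.6]
width: 0.0516
time: 13.7
tool_pos: [0.5677, 0.1533, 0.0879]
ee_rot: [-3.141, -0.001, 0.116]
wrist_force: [0.2, 0.0, -2.5]
width: 0.0518
t 13.7 pos [0.5677 0.1533 0.0879] yaw 6.66 F [ 0.2  0.  -2.5] w 0.0518
turn [-0.01 -0.03  0.06] shift [0.5 0.4 8.3]
```

Underside is at about 0.071, on the level of the dowel tips. I'll lower gently, watching the force.

```bash
python3 -m jog '[[[0,0,0],[0.3,0.2,1.5],1],[[0,0,0],[0.3,0.2,3],1],[[0,0,0],[0.3,0.2,3.5],1],[[0,0,0],[0.3,0.2,3.5],1],[[0,0,0],[0.3,0.2,3.5],1]]'
python3 -m jog '[[[0,0,0],[0,0,1.5],1],[[0,0,0],[0,0,3],1],[[0,0,0],[0,0,3.5],1],[[0,0,0],[0,0,3.5],1],[[0,0,0],[0,0,3.5],1]]'
python3 go.py .5682 .153 .0796 6.6
```

```text
time: 14.2
tool_pos: [0.5678, 0.1531, 0.0842]
ee_rot: [-3.142, -0.0, 0.116]
wrist_force: [0.2, 0.9, -3.0]
width: 0.0517
time: 14.7
tool_pos: [0.5678, 0.1531, 0.0807]
ee_rot: [-3.142, -0.0, 0.116]
wrist_force: [0.3, -1.0, -2.5]
width: 0.0518
t 14.7 pos [0.5678 0.1531 0.0807] yaw 6.66 F [ 0.3 -1.  -2.5] w 0.0518
turn [-0.   -0.01  0.06] shift [0.4 0.1 1.1]
```

No contact with the underside at 0.064, so the dowels are in the holes. Now the bearing.

```bash
for i in 1 2; do python3 -m jog '[[[0,0,0],[0,0,1],1],[[0,0,0],[0,0,2],1],[[0,0,0],[0,0,2.5],1],[[0,0,0],[0,0,2.5],1],[[0,0,0],[0,0,2.5],1]]'; done
python3 go.py .5682 .153 .0746 6.6
```

```text
time: 15.2
tool_pos: [0.568, 0.1531, 0.0789]
ee_rot: [-3.142, -0.001, 0.116]
wrist_force: [-1.9, 0.5, 2.5]
width: 0.052
time: 15.7
tool_pos: [0.568, 0.1531, 0.0764]
ee_rot: [-3.141, -0.001, 0.116]
wrist_force: [-2.5, -0.4, 5.2]
width: 0.0516
t 15.7 pos [0.568  0.1531 0.0764] yaw 6.65 F [-2.5 -0.4  5.2] w 0.0516
turn [-0.01 -0.05  0.05] shift [0.2 0.2 1.8]
```

```bash
python3 -m jog '[[[0,0,0],[-0.4,0,0.7],1],[[0,0,0],[-0.4,0,1.4],1],[[0,0,0],[-0.4,0,2],1],[[0,0,0],[-0.4,0,2],1],[[0,0,0],[-0.4,0,2],1]]'; python3 -m jog '[[[0,0,0],[0,0,0.5],1],[[0,0,0],[0,0,1],1],[[0,0,0],[0,0,1],1],[[0,0,0],[0,0,1],1],[[0,0,0],[0,0,1],1]]'
```

```text
time: 16.2
tool_pos: [0.568, 0.1531, 0.075]
ee_rot: [-3.141, -0.002, 0.116]
wrist_force: [-2.3, -0.8, 7.3]
width: 0.0516
time: 16.7
tool_pos: [0.5679, 0.1531, 0.0746]
ee_rot: [-3.141, -0.002, 0.116]
wrist_force: [-3.6, -0.8, 9.9]
width: 0.0516
```

```bash
python3 -m jog '[[[0,0,0],[0,0,0.5],1],[[0,0,0],[0,0,1],1],[[0,0,0],[0,0,1],1],[[0,0,0],[0,0,1],1],[[0,0,0],[0,0,1],1]]'; python3 -m jog '[[[0,0,0],[0,0,0.5],1],[[0,0,0],[0,0,1],1],[[0,0,0],[0,0,1],1],[[0,0,0],[0,0,1],1],[[0,0,0],[0,0,1],1]]'
```

```text
time: 17.2
tool_pos: [0.5679, 0.1531, 0.0746]
ee_rot: [-3.142, -0.002, 0.116]
wrist_force: [-5.8, -0.7, 12.4]
width: 0.0518
time: 17.7
tool_pos: [0.568, 0.1531, 0.0746]
ee_rot: [-3.141, -0.003, 0.116]
wrist_force: [-6.0, -0.7, 16.7]
width: 0.052
```

z holds at 0.0746, exactly 58 mm above the grasp height, so the faces have met. A little more push for margin, and I'll ease the side load.

```bash
python3 -m jog '[[[0,0,0],[-0.5,0,1],1],[[0,0,0],[-1,0,2],1],[[0,0,0],[-1,0,2],1],[[0,0,0],[-1,0,2],1],[[0,0,0],[-1,0,2],1]]'; python3 -m jog '[[[0,0,0],[0,0,0],1],[[0,0,0],[0,0,0],1],[[0,0,0],[0,0,0],1],[[0,0,0],[0,0,0],1],[[0,0,0],[0,0,0],1]]'
python3 - <<'E'
from h import *
P,im,d=snap('top','t8');C=cloud(P,d)
m=((C[...,2]>.066)&(C[...,2]<.078)).astype(np.uint8);m[:140]=0;m[215:]=0;m[:,:165]=0;m[:,275:]=0
P2,im2,d2=snap('wrist','w8')
a=cv2.resize(im[125:225,160:290],None,fx=3.6,fy=3.6,interpolation=cv2.INTER_CUBIC)
b=cv2.resize(im2[80:280,150:400],None,fx=1.3,fy=1.3,interpolation=cv2.INTER_CUBIC)
o=np.zeros((360,800,3),np.uint8);o[:,:468]=a;o[:260,470:795]=b[:260,:325]
cv2.imwrite('pics/c8.png',o[:,:,::-1])
C2=cloud(P2,d2)
for z in (.058,.072):
    q=(abs(C2[...,2]-z)<.003)&(np.hypot(C2[...,0]-.571,C2[...,1]-.14)<.09);print(z,q.sum(),C2[q].max(0) if q.any() else'')
print(robot.get_obs())
E
```

```text
time: 18.2
tool_pos: [0.568, 0.1532, 0.0746]
ee_rot: [-3.141, -0.006, 0.116]
wrist_force: [-7.3, -0.7, 21.1]
width: 0.0516
time: 18.7
tool_pos: [0.568, 0.1531, 0.0746]
ee_rot: [-3.141, -0.006, 0.116]
wrist_force: [-6.0, -2.3, 22.3]
width: 0.052
0.058 268 [0.6052022  0.2024012  0.06087275]
0.072 10051 [0.61512325 0.20249937 0.0749891 ]
{'time': 18.8, 'joint_positions': array([ 1.67056613e-01,  2.27128231e-01,  1.47400270e+00, -1.29495935e-04,
        1.43497765e+00,  5.08523623e-02]), 'qvel': array([ 0.0012638 , -0.00075618,  0.00071909,  0.00101448,  0.0006546 ,
        0.00172461]), 'joint_torque': array([-1.71779171e-01, -2.69018912e+01, -2.22314036e+01,  1.46533675e-01,
       -2.96149068e+00,  3.27374830e-03]), 'tool_pos': array([0.56794718, 0.15312539, 0.07463577]), 'ee_rot': array([-3.14144213, -0.0054835 ,  0.11622102]), 'wrist_force': array([-6.12137979, -1.08117856, 22.17428066]), 'wrist_torque': array([-0.41716503,  2.04298484,  0.01294841]), 'width': 0.05182930385897389}
```

View pics/c8.png

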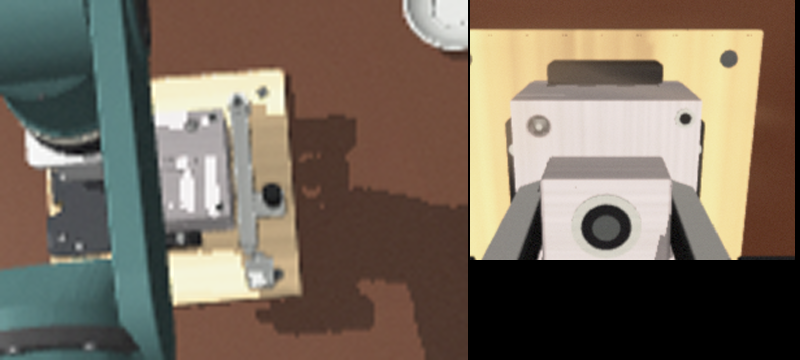

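The keeper is shut in its catch, and dowel A shows inside hole A. The cover sits flush and the push is steady at 22 N, so I'm handing in.

```bash
python3 -c "
from h import *
print(close_job()); o=robot.get_obs(); print(o['time'],o['tool_pos'],o['wrist_force'],o['width'])"
```

```text
the job is handed in; nothing more can be done
None
the job is handed in; nothing more can be done
```

The keeper is shut in its catch, and the cover is on both dowels, pressed down and still held. I handed the job in at about 18.8 s of the 61 s allowed; no verdict was reported.

- **Keeper:** I swung the bar shut by its knob until it reached its stop at about 20 N. After I backed off, it stayed shut: the knob was within 2 pixels of where the shut position predicts. It was still shut in the last picture.
- **Cover:** I gripped it by its block (opening 52 mm) and lowered it over the dowels without contact until the bearing.
- **Pressed shut:** Pushing stopped with the tool 58.0 mm above its grasp height, which is exactly the height of the joint face. The tool was tilted about 0.006 rad (limit 0.03).
- **Final push:** It held steady at 22 N. Allowing for the cover's weight and the 11 N bearing spring, that leaves about 14 N on the joint faces.

**Less certain:**
- About 6 N of sideways load in x remained, and a 1 mm correction did not remove it.
- The top and wrist cameras differed by about 3 mm in x. I used the wrist readings for both the cover and the case.
- Dowel A was seen in its hole, but dowel B could not be checked because it was hidden behind the block.
- I did not re-check the bystanders at the end; the arm was not taken near them at low height.

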